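Screw down a ratchet press on a filled mould

ROBOT

A 6-joint arm with a two-finger parallel gripper is mounted at the origin on the work surface. World frame = base frame: x ahead of the robot, y to its left, z up, the work surface at z = 0. Lengths are in m, angles in rad, forces in N, time in s.
With the tool pointing down it reaches from about 0.35 to 0.725 m from the base axis. Payload 6 kg.
Tool frame: the origin (TCP) lies at the very end of the fingers, on their centre line; the grasp point (between the pads) lies 19 mm behind it; z points along the fingers, y is the line along which they close (so a half turn about z gives the same grasp; the last joint's range is limited). The gripper opens to 85 mm and grips with 20 to 120 N. Pads are 22 mm wide; open, the fingers measure 114 mm over their backs; the gripper's body (76 mm by 85 mm) begins 54 mm behind the grasp point. The pads swing forward as they close: fully open they stand 13 mm farther back than shut.
Start: joints at [-0.84, 0.04, 0.085, 0, -1.615, -0.334], TCP at [0.232, -0.553, 0.231] pointing down, gripper open.
Joint ranges: [-2.56, 2.56], [-1.29, 2.01], [-1.08, 1.49], [-3.29, 1.98], [-2.81, -0.18], [-2.99, 2.99]. Speed limits (rad/s): [2.57, 2.57, 3.01, 3.14, 3.14, 3.14].

INTERFACE

Orientations are given as a rotation vector (axis times angle).
In Python, from station import monitor, viewer, sign_off gives the robot as it stands.
- The arm moves only by the tool jog_arm, never from a script. Its argument "commands" is a list of rows, each a list of 6 numbers: the shift along the world's x, y, z scaled (see below), then the turn, a rotation vector about the world's x, y, z scaled (see below). In form: [[tx, ty, tz, rx, ry, rz], ...]. A call has 1 to 5 rows; each row shifts and turns the commanded pose from where the row before left it; what a row does not reach is not made up. The controller multiplies each number of a shift by 0.2 m and each number of a turn by 5 degrees. A row lasts 1/12 s, in which the tool goes at most 41.7 mm and 7.16 degrees, less where a joint would pass 70% of its speed; a pose out of reach is approached as far as the arm can. A call with a number of a shift or a turn outside -1 to 1 is refused whole. A call with a gripper value outside its range is refused whole. "gripper" is the opening, from 0 (shut) to 1 (fully open), set as the call begins (left out, the last holds). The fingers move at their own pace and stop on an object; the grip force is fixed at half the most. Time passes only in rows, so rows that do not move let the fingers close. It gives the time, the measured TCP pose, the force, the opening and the grip force at its end, in the units of the state.
- monitor.sense(): the state, without advancing time (a new reading comes with each control period).
- viewer.camera(name): name is "scene" or "top"; returns (picture, depth): 400x640x3 uint8, red, green, blue; 400x640 float32, m along the optical axis (not along the pixel's ray), 0 where there is no reading.
- viewer.camera_model(name): a dict with "camera_matrix" (3x3 intrinsics, pixels), "cam_to_world" (4x4, takes a point from camera to world coordinates). Camera axes: x right, y up, looking along -z (the intrinsics and any distortion apply to the point x, -y, -z); pixel columns grow to the right and rows downward; lengths in m; the calibration is good to about 2 mm. A picture is of the moment at which its call begins. camera_model takes no time and is no camera call.
- sign_off(): hands the job in; it is judged then, once.
Trained networks look in the newest picture that a camera, given by its name, has taken for a name from the list of things; names that differ only in an ending like _2 or _b are one class to them, and where a whole thing is asked for, a point or a joint stands for the part that bears it (a point fixed in the world has none). Each returns a list of dicts, best first, with "score" (0 to 1); they miss things now and then, are a little off and sometimes report something else, mostly with a low value. They report only what shows in the picture. A call takes as long as a camera call.
- viewer.regions_of(camera, thing): "region" (400x640 bool, what is visible of it) and "centre" ([row, column] in pixels, amid what is visible of it).
The state is a dict: "time": time; "joint_positions": joint angles; "dq": joint speeds; "joint_efforts": joint torques, N m; "tcp_pos": TCP position; "tool_rot": TCP orientation; "ft_force": force on the tool from outside, world axes, zero at the start; "ft_torque": the same for the moment, N m; "grip_width": opening from 0.0 (shut) to 1.0 (fully open); "finger_force": force on a finger pad.
Only numpy, scipy, OpenCV 4.12 (cv2) and the standard library are available. Lean on these libraries where they do the work, as an engineer would, in place of code of your own. Each camera call takes 0.05 s, during which the arm holds its last target. There are 200 camera calls.

TASK

The kitchen press was left set to raise: flip the red thumb lever of its ratchet pawl over to the pressing side, then swing the wooden-gripped handle back and forth until the plate has pressed the mould's lid fully home and the handle comes up firm: it turns at about 4 N at the grip, stop at about 10 N and never force it beyond 20 N. Leave the pawl set to press. Let go of everything and leave the things around the press where they stand.

Things in the scene. Friction and masses are not known exactly. Their poses are not given: they have to be found in the camera images.
- press: Bench screw press, fixed. Origin: middle of the underside of its wooden base (260 x 250 x 24 mm). Two steel columns (16 mm thick, tops 240 mm up) stand 92 mm out on its +y and -y and carry a grey cross-beam (165 to 190 mm up). Spindle (end at most 260 mm up), toothed ratchet wheel (76 mm wide) and handle turn on its vertical axis. The handle sweeps its -x side.
- handle (a joint): Angle of the ratchet handle: 0 along the press's -x, growing clockwise seen from above (towards the press's +y), from -1.35 to 1.35 rad (at the columns). It stays where left. Pawl set to press: clockwise strokes drive the plate down; anticlockwise ones click back with 1 to 3 N at the grip. Up to 0.26 rad of a stroke is idle before the pawl bites, with a bump. 3.3 to 4.2 rad of drive are needed.
- handle_axis (a point): Point on the handle's vertical axis at the top of its hub, 222 mm above the worktop. It turns with the handle: bar (16 mm wide, 211 to 221 mm up) and grip lie along its -x. Its z points up. The handle's own friction is about 1 N at the grip, counted in the 4 N that a free-running pressing stroke takes.
- grip (a point): On the axis of the upright turned wooden grip at the handle's end: about 29 mm thick, standing 222 to 284 mm above the worktop, this point 258 mm up. It is 165 mm from the handle's axis and does not spin on the bar.
- pawl (a joint): Tilt of the two-way pawl and its thumb lever: -0.25 to -0.12 rad set to raise (as found), 0.12 to 0.25 set to press (less where a claw rides on a tooth). A spring throws it to either side of 0. It grows clockwise from above: to press, the lever's outer end is pushed to the clockwise side of the bar (the press's +y when the handle points along -x), the side to which the handle then drives.
- pawl_tab (a point): Middle of the upright red tab at the lever's outer end above the bar: 12 mm along the bar, 10 mm across, standing 226 to 248 mm above the worktop, this point 240 mm up. Its pin is on the bar 62 mm from the handle's axis, the tab 44 mm farther out, swinging 11 mm to either side of the bar. The grip begins 44 mm beyond it. About 1.5 N on the tab flips it; the handle hardly moves meanwhile.
- ram: Steel spindle (16 mm) with its round pressure plate (48 mm wide, 10 mm thick). Origin: centre of the plate's underside. It moves straight down, 12 mm per full turn of the wheel (1.9 mm per rad). The screw holds what it has reached.
- mould: Filled steel mould (110 mm wide), fixed on the base under the plate. Origin: centre of its underside; the boss of its lid ends 102 mm above that; the plate starts 5.4 to 7.1 mm over it. Once they meet, the lid's rubber seal is squeezed over 0.5 rad of the handle (the pull rises from 4 to 6 N), then the lid sits hard on the rim and the handle stops dead: home. Any final pull from 7 to 15 N will do.
- ratchet_wheel: Toothed ratchet wheel on the spindle, 76 mm wide, 24 teeth (one per 0.26 rad), 196 to 208 mm above the worktop, below the handle bar. Origin: on the press's axis at its underside. It turns only with the pawl. Its teeth give way if the handle is forced beyond about 20 N at the grip; running into the home stop faster than about 60 mm/s at the grip is such a blow.
- bowl: White bowl (145 mm wide, 75 mm high) with a sieve lying in it, whose wooden handle slants up to 130 mm high and 175 mm from the bowl's centre; stands on a cutting board 18 mm thick. Origin: centre of the underside.
- mill: Dark wooden pepper mill, 52 mm wide, 146 mm high. Origin: centre of the underside.
- jar: Amber glass jar with a metal lid, 72 mm wide, 95 mm high. Origin: centre of the underside.

How it is judged:
On the way, in this order (a step that is already met when the one before it is completed fails the run):
1. the pawl is flipped over to press (value of joint pawl above 0.08 rad), for 0.2 s.
2. the lid is pressed home (more than 115 N on it) (contact force between ram and mould above 115 N), for 0.2 s.
At the end, for the whole second after the job is handed in: The lid is pressed home (the plate bears on it with more than 115 N), the pawl is still set to press (tilt above 0.08 rad), the handle is let go and at rest, and bowl, mill and jar stand within 20 mm of where they were (contact force between ram and mould above 115 N and value of joint pawl above 0.08 rad and velocity of joint handle between -0.05 and 0.05 rad/s and distance of each of bowl, mill, jar from where it was at the start of the episode below 0.02 m); the robot touches nothing.
It fails at once if the ratchet is forced: more than 100 N on the wheel's teeth (about 23 N at the grip) (contact force between ratchet_wheel and anything else above 100 N).
It fails at once if the bowl, mill or jar is pushed more than 20 mm or tipped (distance of any of bowl, mill, jar from where it was at the start of the episode above 0.02 m or angle between any of bowl, mill, jar's own z axis and vertical above 0.3 rad).
It also fails if it takes over 72 s, if anything falls off the work surface, if the arm or the gripper's body presses on something with over 40 N, if the wrist force passes 120 N, or if a joint passes its speed limit or range.

## Working session

There is one attempt and no reset: what is moved stays moved. The work goes in short steps, Python scripts to look and compute and a tool call to move; the robot and the scene stay as the last step left them, time stands still between calls to the robot, and variables do not carry over. Pictures are saved under pics/ and viewed, at most 10 in all, crops included, and the job is handed in when it is done.

Besides the shell and the picture viewer there is one more tool, called after "Call:" in YAML: its name, and indented under it one key for each argument. jog_arm: Moves the arm, as the interface text tells. Its arguments: {"type":"object","properties":{"commands":{"type":"array"},"gripper":{"type":"number"}},"required":["commands"]}

```bash
mkdir -p pics; cat > h.py <<'E'
import numpy as np,cv2
from station import monitor,viewer,sign_off
def cloud(cam,depth):
    m=viewer.camera_model(cam);K=np.array(m["camera_matrix"]);T=np.array(m["cam_to_world"])
    v,u=np.mgrid[:400,:640]
    x=(u-K[0,2])/K[0,0]*depth;y=(v-K[1,2])/K[1,1]*depth
    P=np.stack([x,-y,-depth],-1)
    return P@T[:3,:3].T+T[:3,3]
E
python3 - <<'E'
from h import *
s=monitor.sense();print({k:np.round(v,3) for k,v in s.items()})
ims=[]
for c in("scene","top"):
    p,d=viewer.camera(c);W=cloud(c,d);ims.append(p);np.savez(f"{c}.npz",p=p,W=W,d=d)
    m=viewer.camera_model(c);print(c,m["camera_matrix"][0][0],np.round(np.array(m["cam_to_world"])[:3,3],3))
    for t in("press","grip","handle","handle_axis","pawl_tab","pawl","ratchet_wheel","bowl","mill","jar","mould"):
        for r in viewer.regions_of(c,t)[:1]:
            q=W[r["region"]&(d>0)]
            print(c,t,round(r["score"],2),np.round(r["centre"]),len(q),np.round(np.median(q,0),3) if len(q) else"",np.round(np.percentile(q,[2,98],axis=0),3).tolist() if len(q) else"")
for c,p in zip(("scene","top"),ims): cv2.imwrite(f"pics/{c}0.png",p[...,::-1])
E
```

```text
{'time': np.float64(0.0), 'joint_positions': array([-0.84 ,  0.041,  0.084, -0.   , -1.616, -0.334]), 'dq': array([-0.001,  0.001, -0.002, -0.   ,  0.001, -0.   ]), 'joint_efforts': array([-2.0000e-03, -3.6821e+01,  3.4742e+01,  6.9330e+00, -5.0000e-03,
       -0.0000e+00]), 'tcp_pos': array([ 0.232, -0.553,  0.23 ]), 'tool_rot': array([ 6.190e-01, -3.079e+00, -3.000e-03]), 'ft_force': array([ 0.522, -0.106, -0.164]), 'ft_torque': array([ 0.04 , -0.013, -0.062]), 'finger_force': np.float64(0.0), 'grip_width': np.float64(1.003)}
scene 362.1815582227021 [1.301 0.062 0.839]
scene press 0.96 [259. 284.] 8263 [ 0.64  -0.068  0.028] [[0.479, -0.18, 0.016], [0.747, 0.051, 0.249]]
scene grip 0.75 [193. 269.] 557 [ 0.532 -0.116  0.224] [[0.467, -0.156, 0.203], [0.633, -0.053, 0.283]]
scene handle 0.96 [194. 269.] 533 [ 0.528 -0.119  0.226] [[0.464, -0.156, 0.202], [0.633, -0.053, 0.283]]
scene handle_axis 0.64 [199. 275.] 640 [ 0.538 -0.112  0.223] [[0.255, -0.174, 0.001], [0.633, -0.053, 0.283]]
scene pawl_tab 0.55 [194. 271.] 102 [ 0.543 -0.111  0.23 ] [[0.273, -0.155, -0.0], [0.581, -0.093
[... 1114 characters left out ...]
 [183. 375.] 96 [ 0.544 -0.11   0.23 ] [[0.517, -0.153, 0.023], [0.588, -0.091, 0.25]]
top pawl 0.59 [178. 375.] 176 [ 0.554 -0.104  0.227] [[0.516, -0.151, 0.024], [0.592, -0.063, 0.249]]
top ratchet_wheel 0.91 [158. 356.] 268 [ 0.61  -0.06   0.208] [[0.578, -0.103, 0.187], [0.643, -0.037, 0.212]]
top bowl 0.77 [193. 161.] 2312 [0.552 0.494 0.083] [[0.479, 0.417, 0.018], [0.625, 0.623, 0.141]]
top mill 0.84 [174. 460.] 404 [ 0.586 -0.371  0.101] [[0.569, -0.394, 0.011], [0.61, -0.36, 0.146]]
top jar 0.89 [210. 459.] 625 [ 0.485 -0.363  0.092] [[0.455, -0.403, 0.011], [0.517, -0.342, 0.099]]
top mould 0.88 [178. 350.] 428 [ 0.573 -0.055  0.111] [[0.556, -0.098, 0.038], [0.654, -0.019, 0.12]]
```

View pics/top0.png

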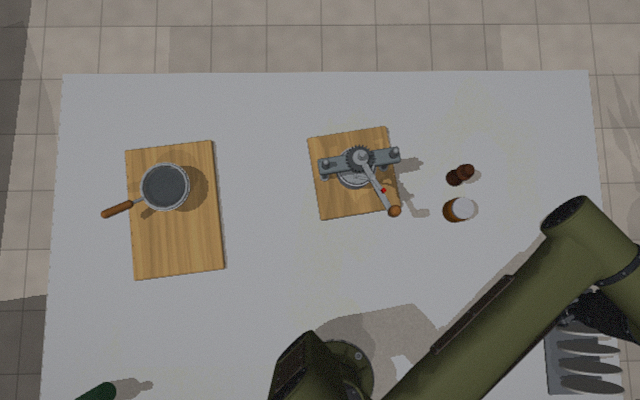

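View pics/scene0.png

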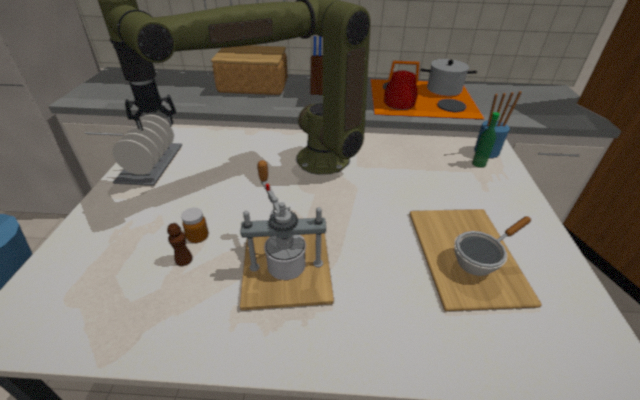

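The top view shows the press's axis near (row 157, col 360), with the handle running to its grip at (211, 394). The red tab is at (190, 383), and the jar and mill are right of the press at (210, 459) and (174, 460). The bowl is far left. Next I'll measure the exact geometry.

```bash
python3 - <<'E'
from h import *
for c in("scene","top"):
    z=np.load(c+".npz");p=z["p"].astype(int);W=z["W"]
    box=(W[...,0]>.4)&(W[...,0]<.8)&(W[...,1]>-.25)&(W[...,1]<.1)
    Z=W[...,2]
    def show(n,m):
        q=W[m&box]
        if len(q): print(c,n,len(q),np.round(q.mean(0),4),np.round(q.min(0),3),np.round(q.max(0),3))
    r,g,b=p[...,0],p[...,1],p[...,2]
    show("griptop",(Z>.274)&(Z<.29)); show("gripside",(Z>.23)&(Z<.274)&(W[...,0]<.52))
    show("red",(r>120)&(g<60)&(b<60)&(Z>.2))
    show("redtop",(r>90)&(g<.5*r)&(b<.5*r)&(Z>.24)&(W[...,0]<.6))
    show("spindle",(Z>.245)&(W[...,0]>.56))
    q=W[box&(Z>.155)&(Z<.195)&(W[...,0]>.56)]
    rect=cv2.minAreaRect(q[:,:2].astype(np.float32));print("beam",len(q),rect)
    for n,s in(("colL",W[...,1]>-.02),("colR",W[...,1]<-.11)):
        show(n,s&(Z>.225)&(Z<.25)&(W[...,0]>.56))
    q=W[box&(Z>.018)&(Z<.03)]
    print("base",len(q),cv2.minAreaRect(q[:,:2].astype(np.float32)))
    q=W[box&(Z>.2)&(Z<.225)&(W[...,0]<.6)];print("bar",len(q),cv2.fitLine(q[:,:2].astype(np.float32),2,0,.01,.01).ravel())
    x=cv2.resize(z["p"][130:230,300:460] if c=="top" else z["p"][140:320,200:380],None,fx=5 if c=="top" else 3,fy=5 if c=="top" else 3,interpolation=2)
    cv2.imwrite(f"pics/c_{c}.png",x[...,::-1])
E
```

```text
scene griptop 63 [ 0.4726 -0.1448  0.2807] [ 0.458 -0.16   0.274] [ 0.482 -0.132  0.287]
scene gripside 129 [ 0.4779 -0.1438  0.253 ] [ 0.463 -0.161  0.23 ] [ 0.52  -0.124  0.273]
scene red 5 [ 0.5257 -0.1242  0.2477] [ 0.522 -0.127  0.244] [ 0.528 -0.121  0.25 ]
scene redtop 12 [ 0.5263 -0.1245  0.2462] [ 0.522 -0.128  0.24 ] [ 0.529 -0.121  0.25 ]
scene spindle 45 [ 0.6162 -0.0698  0.254 ] [ 0.607 -0.079  0.245] [ 0.621 -0.063  0.261]
beam 1052 ((0.617667019367218, -0.06979084014892578), (0.05307376757264137, 0.22368259727954865), 8.909933090209961)
scene colL 37 [0.6034 0.0207 0.2342] [0.597 0.014 0.226] [0.608 0.027 0.242]
scene colR 42 [ 0.6308 -0.1603  0.234 ] [ 0.622 -0.169  0.225] [ 0.637 -0.153  0.241]
base 4066 ((0.614905834197998, -0.07028332352638245), (0.25868916511535645, 0.25006335973739624), 8.667326927185059)
bar 203 [ 0.8090153   0.5877876   0.55411893 -0.09885192]
top griptop 103 [ 0.4649 -0.1446  0.282 ] [ 0.453 -0.158  0.274] [ 0.478 -0.131  0.288]
top gripside 47 [ 0.4766 -0.1329  0.2543] [ 0.451 -0.153  0.231] [ 0.52  -0.118  0.274]
top red 12 [ 0.5208 -0.1227  0.2481] [ 0.517 -0.126  0.242] [ 0.525 -0.118  0.25 ]
top redtop 15 [ 0.52   -0.1224  0.2474] [ 0.515 -0.126  0.242] [ 0.525 -0.118  0.25 ]
top spindle 40 [ 0.6096 -0.0689  0.256 ] [ 0.602 -0.077  0.246] [ 0.618 -0.062  0.263]
beam 824 ((0.6080615520477295, -0.06976296007633209), (0.051424842327833176, 0.22321249544620514), 8.847132682800293)
top colL 35 [0.5961 0.0215 0.236 ] [0.59  0.014 0.226] [0.604 0.029 0.243]
top colR 34 [ 0.6235 -0.1591  0.2356] [ 0.617 -0.169  0.225] [ 0.631 -0.153  0.243]
base 4284 ((0.6110547780990601, -0.06990696489810944), (0.26032277941703796, 0.2502714693546295), 8.705558776855469)
bar 475 [ 0.77130115  0.6364703   0.5550901  -0.08878161]
```

View pics/c_top.png

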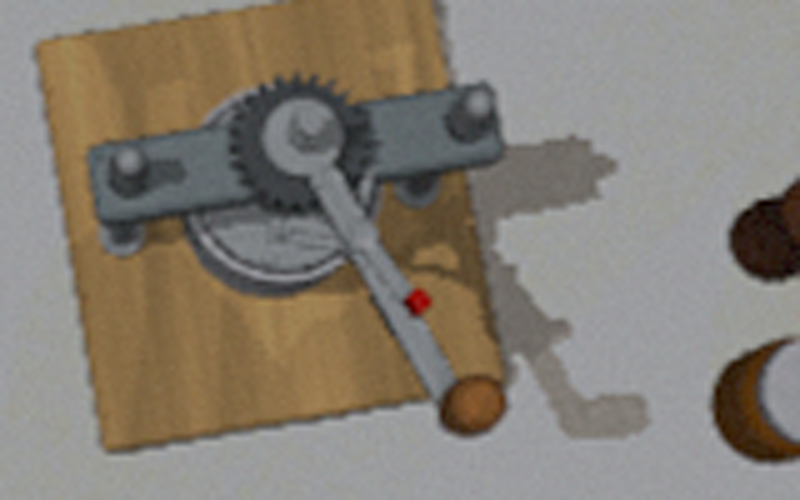

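The measurements give the press's axis at about (0.613, -0.0695) and its yaw at 8.7°. The grip centre is about (0.469, -0.146), 163 mm from the axis, so the handle stands at about -0.34 rad. The tab is on its anticlockwise side. I'll bring the shut fingers to the anticlockwise side of the tab.

Call:
jog_arm:
  commands:
    - [0.12,0.15,0.0,0,0,1.0]
    - [0.12,0.15,0,0,0,0]
    - [0.12,0.15,0,0,0,0]
    - [0.12,0.15,0,0,0,0]
    - [0.12,0.15,0,0,0,0]
  gripper: 0

```text
time: 1.62
tcp_pos: [0.3526, -0.4019, 0.2314]
tool_rot: [-0.752, 3.05, -0.0]
ft_force: [1.3, 0.3, 0.5]
grip_width: 0.294
finger_force: 0.0
```

Call:
jog_arm:
  commands:
    - [0.12,0.15,0.0,0,0,0]
    - [0.12,0.15,0,0,0,0]
    - [0.12,0.15,0,0,0,0]
    - [0.12,0.15,0,0,0,0]
    - [0.12,0.15,0,0,0,0]

```text
time: 2.03
tcp_pos: [0.4728, -0.2516, 0.2317]
tool_rot: [-0.753, 3.049, -0.0]
ft_force: [0.9, 0.2, 0.6]
grip_width: -0.001
finger_force: 0.0
```

Call:
jog_arm:
  commands:
    - [0.12,0.14,0.0,0,0,0]
    - [0.12,0.14,0,0,0,0]
    - [0.12,0.14,0,0,0,0]
    - [0,0,0.005,0,0,0]

```text
time: 2.37
tcp_pos: [0.5464, -0.165, 0.2307]
tool_rot: [0.759, -3.047, -0.003]
ft_force: [-1.1, 0.6, 0.0]
grip_width: 0.001
finger_force: 0.0
```

Call:
jog_arm:
  commands:
    - [-0.012,0.022,0,0,0,0]
    - [-0.012,0.022,0,0,0,0]
    - [-0.012,0.022,0,0,0,0]
    - [-0.012,0.022,0,0,0,0]

```text
time: 2.7
tcp_pos: [0.5336, -0.1521, 0.2327]
tool_rot: [-0.751, 3.05, -0.0]
ft_force: [-0.3, -0.3, -0.6]
grip_width: 0.001
finger_force: 0.0
```

```bash
cat > look.py <<'E'
import sys
from h import *
p,d=viewer.camera("scene");a=p[150:250,220:340]
p2,_=viewer.camera("top");b=p2[130:230,310:430]
cv2.imwrite(f"pics/{sys.argv[1]}.png",np.hstack([cv2.resize(a,(396,330),interpolation=2),cv2.resize(b,(396,330),interpolation=2)])[...,::-1])
s=monitor.sense();print(s["time"],np.round(s["tcp_pos"],4),np.round(s["ft_force"],2),np.round(s["joint_positions"],2))
E
python3 look.py a1
```

```text
2.8 [ 0.5337 -0.1518  0.2329] [-0.32 -0.67  1.15] [ 0.08 -0.08 -0.03 -0.   -1.62 -1.17]
```

View pics/a1.png

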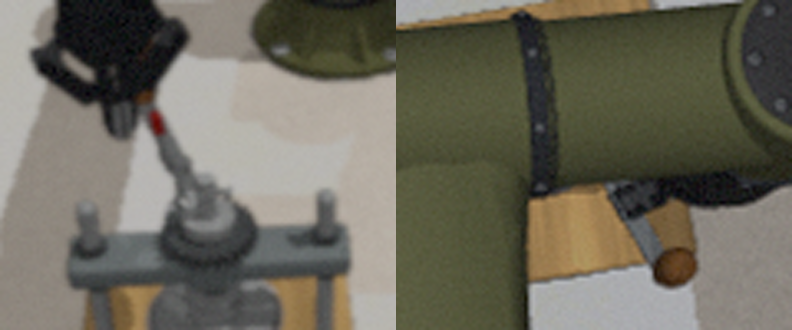

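The fingers (scene crop, col 125) stand just beside the red tab (155, 122), on its anticlockwise side. I'll push it across.

Call:
jog_arm:
  commands:
    - [-0.012,0.022,0,0,0,0]
    - [-0.012,0.022,0,0,0,0]

```text
time: 2.97
tcp_pos: [0.5291, -0.1431, 0.2323]
tool_rot: [-0.751, 3.05, 0.0]
ft_force: [-0.0, 0.3, -0.0]
grip_width: 0.001
finger_force: 0.0
```

Call:
jog_arm:
  commands:
    - [-0.012,0.022,0,0,0,0]
    - [-0.012,0.022,0,0,0,0]

```text
time: 3.13
tcp_pos: [0.5244, -0.1339, 0.2323]
tool_rot: [0.753, -3.05, -0.0]
ft_force: [0.7, 0.1, 1.3]
grip_width: 0.0
finger_force: 0.0
```

```bash
python3 look.py a2
```

```text
3.2333 [ 0.5245 -0.1335  0.2325] [-0.75  0.02 -0.11] [ 0.12 -0.12 -0.07 -0.   -1.62 -1.21]
```

View pics/a2.png

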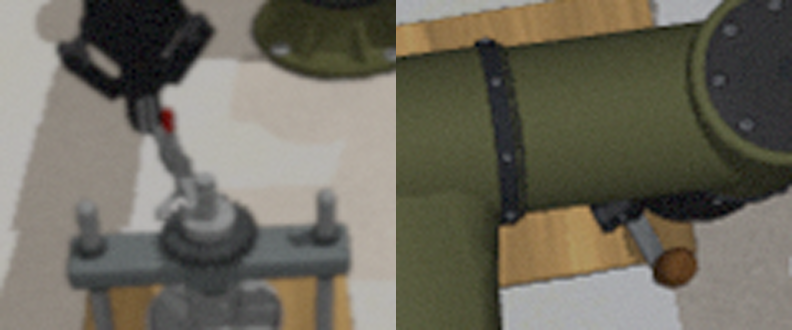

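The tab (scene crop 167, 118) now lies to the clockwise side, and the lever's tail has swung the other way. I'll push a little more, then back off and check.

Call:
jog_arm:
  commands:
    - [-0.012,0.022,0,0,0,0]
    - [-0.005,0.009,0,0,0,0]
    - [0.03,-0.056,0,0,0,0]
    - [0.06,-0.11,0,0,0,0]
    - [0.06,-0.11,0,0,0,0]

```text
time: 3.65
tcp_pos: [0.5519, -0.1837, 0.2327]
tool_rot: [-0.756, 3.048, -0.0]
ft_force: [0.5, -0.2, -0.8]
grip_width: 0.001
finger_force: 0.0
```

Call:
jog_arm:
  commands:
    - [0,0,0.2,0,0,0]
    - [0,0,0.2,0,0,0]
    - [0,0,0,0,0,0]
  gripper: 0.75

```text
time: 3.9
tcp_pos: [0.5526, -0.1856, 0.3209]
tool_rot: [-0.748, 3.042, -0.01]
ft_force: [-0.7, -1.2, 2.5]
grip_width: 0.419
finger_force: 0.0
```

```bash
python3 look.py a3; python3 - <<'E'
from h import *
for c in("scene","top"):
    p,d=viewer.camera(c);W=cloud(c,d);p=p.astype(int);r,g,b=p[...,0],p[...,1],p[...,2];Z=W[...,2]
    box=(W[...,0]>.42)&(W[...,0]<.6)&(W[...,1]>-.2)&(W[...,1]<0)
    for n,m in(("red",(r>90)&(g<.5*r)&(b<.5*r)&(Z>.235)&(Z<.26)),("grip",(Z>.274)&(Z<.29)&(r>1.3*b)&(W[...,0]<.51))):
        q=W[m&box]
        if len(q):
            v=q.mean(0);e=v[:2]-[.613,-.0695];print(c,n,len(q),np.round(v,4),np.hypot(*e),188.7-np.degrees(np.arctan2(e[1],e[0]))%360)
E
```

```text
4.0 [ 0.5521 -0.1838  0.3144] [-0.12  0.06 -0.8 ] [ 0.02  0.01  0.21  0.   -1.76 -1.11]
scene red 7 [ 0.5194 -0.1088  0.2454] 0.10152619053765305 -14.064462707576695
scene grip 58 [ 0.4727 -0.1451  0.281 ] 0.15938514517777275 -19.60586735772563
top red 15 [ 0.5134 -0.1066  0.2471] 0.10623487730435917 -11.714212721761072
top grip 93 [ 0.4652 -0.1434  0.2818] 0.16525457781078443 -17.880703305996292
```

View pics/a3.png

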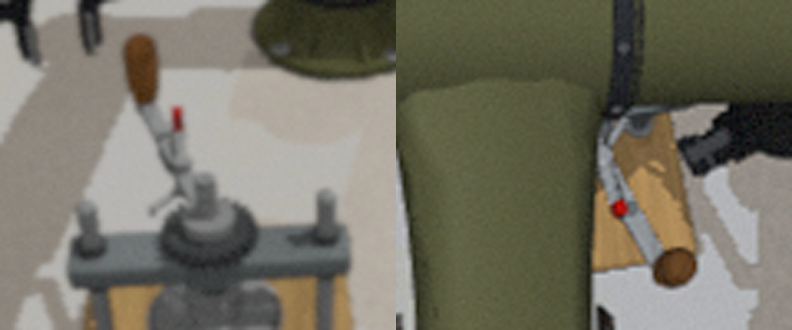

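The pawl is flipped. In the top crop the tab (618, 208) lies on the clockwise side of the bar, and its angle is about 6° clockwise of the grip's. Next I'll go over the grip, with the fingers as a loose cage.

Call:
jog_arm:
  commands:
    - [-0.14,0.064,0.02,0,0,0]
    - [-0.14,0.064,0.02,0,0,0]
    - [-0.147,0.063,0.02,0,0,0]
    - [0,0,0,0,0,0]

```text
time: 4.43
tcp_pos: [0.4628, -0.1444, 0.3262]
tool_rot: [-0.754, 3.047, -0.001]
ft_force: [1.2, -0.7, 1.9]
grip_width: 0.75
finger_force: 0.0
```

```bash
python3 look.py a4
```

```text
4.5333 [ 0.4652 -0.1446  0.3242] [0.97 0.52 0.68] [ 0.11 -0.23  0.   -0.   -1.8  -1.2 ]
```

View pics/a4.png

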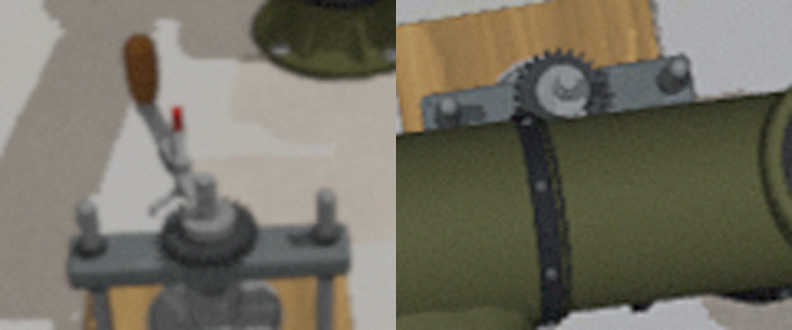

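The pawl is still set to press, and the hand is above the crop. I'll descend and close the cage.

Call:
jog_arm:
  commands:
    - [0.003,-0.002,-0.1,0,0,0]
    - [0.003,-0.002,-0.1,0,0,0]
    - [0,0,-0.1,0,0,0]
    - [0,0,-0.1,0,0,0]
    - [0,0,0,0,0,0]

```text
time: 4.95
tcp_pos: [0.4659, -0.1453, 0.238]
tool_rot: [0.751, -3.041, -0.006]
ft_force: [-0.8, -0.8, -0.3]
grip_width: 0.751
finger_force: 0.0
```

Call:
jog_arm:
  commands:
    - [0,0,0,0,0,0]
    - [0,0,0,0,0,0]
    - [0,0,0,0,0,0]
    - [0,0,0,0,0,0]
    - [0,0,0,0,0,0]
  gripper: 0.42

```text
time: 5.37
tcp_pos: [0.4674, -0.1458, 0.2451]
tool_rot: [-0.753, 3.049, -0.0]
ft_force: [-0.1, -0.2, 0.8]
grip_width: 0.424
finger_force: 0.0
```

```bash
python3 - <<'E'
from h import *
s=monitor.sense();print(s["time"],np.round(s["tcp_pos"],4),np.round(s["ft_force"],2),s["grip_width"])
p,d=viewer.camera("scene")
cv2.imwrite("pics/a5.png",cv2.resize(p[120:240,210:330],(600,600),interpolation=2)[...,::-1])
# arc rows: delta per 5deg ccw (handle back) from phi=207.5 to 258
A=np.array([.613,-.0695]);R=.165
f=np.radians(207.5);st=np.radians(5)
pt=lambda f:A+R*np.array([np.cos(f),np.sin(f)])
for k in range(11):
    print(k,np.round(pt(f+k*st),4),np.round((pt(f+(k+1)*st)-pt(f+k*st))/.2,3))
E
```

```text
5.3667 [ 0.4674 -0.1458  0.2451] [-0.05 -0.19  0.81] 0.42361053781109886
0 [ 0.4666 -0.1457] [ 0.036 -0.062]
1 [ 0.4738 -0.1582] [ 0.041 -0.059]
2 [ 0.4821 -0.1699] [ 0.046 -0.055]
3 [ 0.4913 -0.181 ] [ 0.051 -0.051]
4 [ 0.5015 -0.1912] [ 0.055 -0.046]
5 [ 0.5126 -0.2004] [ 0.059 -0.041]
6 [ 0.5243 -0.2087] [ 0.062 -0.036]
7 [ 0.5368 -0.2159] [ 0.065 -0.03 ]
8 [ 0.5499 -0.2219] [ 0.068 -0.025]
9 [ 0.5634 -0.2269] [ 0.07  -0.019]
10 [ 0.5773 -0.2306] [ 0.071 -0.012]
```

View pics/a5.png

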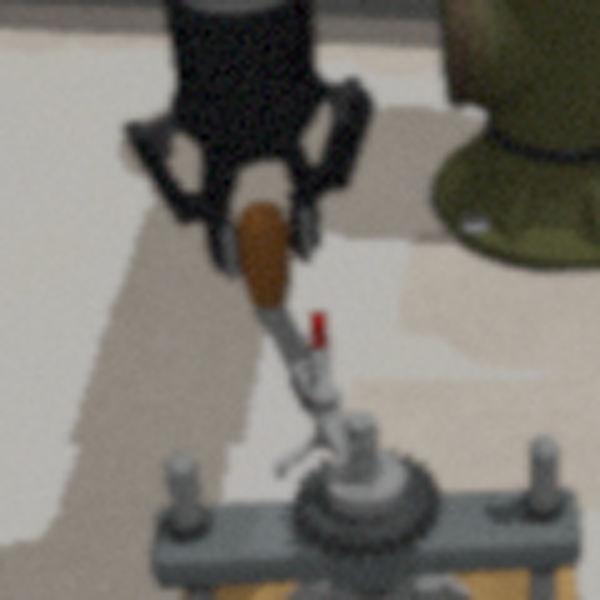

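The fingers (225–305, 240 in the crop) cage the grip with free play on both sides, and the red tab stays on the clockwise side. Next comes the back stroke.

Call:
jog_arm:
  commands:
    - [0.036,-0.062,-0.01,0,0,1]
    - [0.041,-0.059,-0.01,0,0,1]
    - [0.046,-0.055,0,0,0,1]
    - [0.051,-0.051,0,0,0,1]

```text
time: 5.75
tcp_pos: [0.5021, -0.1915, 0.2406]
tool_rot: [-1.278, 2.87, 0.001]
ft_force: [-1.6, 4.9, 1.7]
grip_width: 0.416
finger_force: 1.8
```

Call:
jog_arm:
  commands:
    - [0.055,-0.046,0,0,0,1]
    - [0.059,-0.041,0,0,0,1]
    - [0.062,-0.036,0,0,0,1]
    - [0.065,-0.03,0,0,0,1]

```text
time: 6.08
tcp_pos: [0.5503, -0.2222, 0.2404]
tool_rot: [1.756, -2.605, -0.001]
ft_force: [0.1, 0.5, 1.6]
grip_width: 0.423
finger_force: 0.6
```

Call:
jog_arm:
  commands:
    - [0.068,-0.025,0,0,0,1]
    - [0.07,-0.019,0,0,0,1]
    - [0.071,-0.012,0,0,0,1]
    - [0,0,0,0,0,0]

```text
time: 6.42
tcp_pos: [0.5931, -0.2331, 0.2389]
tool_rot: [2.079, -2.353, -0.002]
ft_force: [-0.4, 0.1, -1.2]
grip_width: 0.42
finger_force: 0.0
```

```bash
cat > st.py <<'E'
from h import *
from scipy.spatial.transform import Rotation as Ro
A=np.array([.613,-.0695])
s=monitor.sense();e=s["tcp_pos"][:2]-A;f=np.arctan2(e[1],e[0])%(2*np.pi)
y=Ro.from_rotvec(s["tool_rot"]).as_matrix()[:,1]
t=np.array([np.sin(f),-np.cos(f)])  # clockwise tangent
print("t",round(s["time"],2),"tcp",np.round(s["tcp_pos"],4),"phi",round(np.degrees(f),1),"R",round(np.hypot(*e),4),"yang",round(np.degrees(np.arctan2(y[1],y[0]))%360,1),"Ftan",round(s["ft_force"][:2]@t,2),"Frad",round(s["ft_force"][:2]@e/np.hypot(*e),2),"q",np.round(s["joint_positions"],2))
E
python3 st.py; python3 - <<'E'
from h import *
A=np.array([.613,-.0695]);R=.165
pt=lambda d:A+R*np.array([np.cos(np.radians(d)),np.sin(np.radians(d))])
for d in np.arange(262.5,115,-5): print(d,np.round((pt(d-5)-pt(d))/.2,3))
E
```

```text
t 6.42 tcp [ 0.5931 -0.2331  0.2389] phi 263.1 R 0.1648 yang 172.9 Ftan 0.4 Frad -0.1 q [-0.06  0.14  0.21 -0.   -1.64 -0.06]
262.5 [-0.071  0.012]
257.5 [-0.07   0.019]
252.5 [-0.068  0.025]
247.5 [-0.065  0.03 ]
242.5 [-0.062  0.036]
237.5 [-0.059  0.041]
232.5 [-0.055  0.046]
227.5 [-0.051  0.051]
222.5 [-0.046  0.055]
217.5 [-0.041  0.059]
212.5 [-0.036  0.062]
207.5 [-0.03   0.065]
202.5 [-0.025  0.068]
197.5 [-0.019  0.07 ]
192.5 [-0.012  0.071]
187.5 [-0.006  0.072]
182.5 [0.    0.072]
177.5 [0.006 0.072]
172.5 [0.012 0.071]
167.5 [0.019 0.07 ]
162.5 [0.025 0.068]
157.5 [0.03  0.065]
152.5 [0.036 0.062]
147.5 [0.041 0.059]
142.5 [0.046 0.055]
137.5 [0.051 0.051]
132.5 [0.055 0.046]
127.5 [0.059 0.041]
122.5 [0.062 0.036]
117.5 [0.065 0.03 ]
```

Clean tracking. Now I'll make the first driving stroke: gentle until the pawl bites, then faster. Home needs at least 3.3 rad, so it can't be reached in this stroke.

Call:
jog_arm:
  commands:
    - [-0.036,0.005,0,0,0,-0.5]
    - [-0.035,0.007,0,0,0,-0.5]
    - [-0.035,0.009,0,0,0,-0.5]
    - [-0.035,0.01,0,0,0,-0.5]

```text
time: 6.75
tcp_pos: [0.5632, -0.2266, 0.2404]
tool_rot: [-1.857, 2.534, -0.0]
ft_force: [1.6, 0.2, -0.4]
grip_width: 0.414
finger_force: 0.5
```

Call:
jog_arm:
  commands:
    - [-0.034,0.012,0,0,0,-0.5]
    - [-0.034,0.013,0,0,0,-0.5]
    - [-0.033,0.014,0,0,0,-0.5]
    - [-0.032,0.016,0,0,0,-0.5]

```text
time: 7.08
tcp_pos: [0.5371, -0.2156, 0.2404]
tool_rot: [-1.628, 2.685, -0.002]
ft_force: [3.7, -0.7, -1.6]
grip_width: 0.418
finger_force: 2.1
```

```bash
python3 st.py
```

```text
t 7.08 tcp [ 0.5371 -0.2156  0.2404] phi 242.6 R 0.1647 yang 152.5 Ftan -3.54 Frad -1.1 q [-0.04 -0.02  0.04  0.   -1.63 -0.45]
```

The pawl has bitten at about 4 N. I'll continue at full rate.

Call:
jog_arm:
  commands:
    - [-0.062,0.036,0,0,0,-1]
    - [-0.059,0.041,0,0,0,-1]
    - [-0.055,0.046,0,0,0,-1]
    - [-0.051,0.051,0,0,0,-1]
    - [-0.046,0.055,0,0,0,-1]

```text
time: 7.5
tcp_pos: [0.4822, -0.1698, 0.2404]
tool_rot: [-1.004, 2.974, -0.001]
ft_force: [4.4, -1.8, -1.0]
grip_width: 0.419
finger_force: 2.0
```

Call:
jog_arm:
  commands:
    - [-0.041,0.059,0,0,0,-1]
    - [-0.036,0.062,0,0,0,-1]
    - [-0.03,0.065,0,0,0,-1]
    - [-0.025,0.068,0,0,0,-1]
    - [-0.019,0.07,0,0,0,-1]

```text
time: 7.92
tcp_pos: [0.4518, -0.1052, 0.2406]
tool_rot: [-0.336, 3.122, -0.001]
ft_force: [4.1, -3.0, -0.1]
grip_width: 0.417
finger_force: 2.0
```

Call:
jog_arm:
  commands:
    - [-0.012,0.071,0,0,0,-1]
    - [-0.006,0.072,0,0,0,-1]
    - [0,0.072,0,0,0,-1]
    - [0.006,0.072,0,0,0,-1]
    - [0.012,0.071,0,0,0,-1]

```text
time: 8.33
tcp_pos: [0.4516, -0.0339, 0.2408]
tool_rot: [0.347, 3.121, -0.002]
ft_force: [1.4, -4.6, -2.1]
grip_width: 0.423
finger_force: 2.1
```

```bash
python3 st.py
```

```text
t 8.33 tcp [ 0.4516 -0.0339  0.2408] phi 167.6 R 0.1653 yang 77.3 Ftan -4.17 Frad -2.38 q [ 0.38 -0.36 -0.25  0.   -1.68 -2.17]
```

Call:
jog_arm:
  commands:
    - [0.019,0.07,0,0,0,-1]
    - [0.025,0.068,0,0,0,-1]
    - [0.03,0.065,0,0,0,-1]
    - [0.036,0.062,0,0,0,-1]
    - [0.041,0.059,0,0,0,-1]

```text
time: 8.75
tcp_pos: [0.4817, 0.0308, 0.2408]
tool_rot: [1.014, 2.973, -0.002]
ft_force: [-0.1, -5.1, 0.2]
grip_width: 0.42
finger_force: 2.1
```

Call:
jog_arm:
  commands:
    - [0.046,0.055,0,0,0,-1]
    - [0.051,0.051,0,0,0,-0.8]
    - [0.055,0.046,0,0,0,0]
    - [0.059,0.041,0,0,0,0]
    - [0,0,0,0,0,0]

```text
time: 9.17
tcp_pos: [0.525, 0.0707, 0.2395]
tool_rot: [-1.236, -2.887, 0.001]
ft_force: [-0.3, 0.2, -0.8]
grip_width: 0.417
finger_force: 0.0
```

```bash
python3 st.py
```

```text
t 9.17 tcp [0.525  0.0707 0.2395] phi 122.1 R 0.1655 yang 43.6 Ftan -0.14 Frad 0.27 q [ 0.51 -0.15 -0.08 -0.   -1.64 -2.89]
```

First stroke done, about 2.15 rad driven. Now the back stroke.

Call:
jog_arm:
  commands:
    - [-0.059,-0.041,0,0,0,0]
    - [-0.055,-0.046,0,0,0,0]
    - [-0.051,-0.051,0,0,0,0.8]
    - [-0.046,-0.055,0,0,0,1]
    - [-0.041,-0.059,0,0,0,1]

```text
time: 9.58
tcp_pos: [0.4734, 0.0192, 0.2406]
tool_rot: [0.868, 3.018, 0.003]
ft_force: [4.1, 2.7, -1.4]
grip_width: 0.42
finger_force: 0.9
```

Call:
jog_arm:
  commands:
    - [-0.036,-0.062,0,0,0,1]
    - [-0.03,-0.065,0,0,0,1]
    - [-0.025,-0.068,0,0,0,1]
    - [-0.019,-0.07,0,0,0,1]
    - [-0.012,-0.071,0,0,0,1]

```text
time: 10.0
tcp_pos: [0.449, -0.0483, 0.2408]
tool_rot: [0.194, 3.134, 0.002]
ft_force: [3.5, 3.2, -0.8]
grip_width: 0.42
finger_force: 0.3
```

Call:
jog_arm:
  commands:
    - [-0.006,-0.072,0,0,0,1]
    - [0,-0.072,0,0,0,1]
    - [0.006,-0.072,0,0,0,1]
    - [0.012,-0.071,0,0,0,1]
    - [0.019,-0.07,0,0,0,1]

```text
time: 10.42
tcp_pos: [0.4553, -0.1198, 0.2408]
tool_rot: [-0.488, 3.102, 0.001]
ft_force: [1.0, 0.1, -0.8]
grip_width: 0.42
finger_force: 0.5
```

```bash
python3 st.py
```

```text
t 10.42 tcp [ 0.4553 -0.1198  0.2408] phi 197.7 R 0.1655 yang 107.9 Ftan -0.25 Frad -0.99 q [ 0.17 -0.31 -0.21 -0.   -1.67 -1.43]
```

Call:
jog_arm:
  commands:
    - [0.025,-0.068,0,0,0,1]
    - [0.03,-0.065,0,0,0,1]
    - [0.036,-0.062,0,0,0,1]
    - [0.041,-0.059,0,0,0,1]
    - [0.046,-0.055,0,0,0,1]

```text
time: 10.83
tcp_pos: [0.491, -0.1816, 0.2408]
tool_rot: [-1.148, 2.923, 0.0]
ft_force: [0.0, 1.5, 2.8]
grip_width: 0.416
finger_force: 1.5
```

Call:
jog_arm:
  commands:
    - [0.051,-0.051,0,0,0,1]
    - [0.055,-0.046,0,0,0,1]
    - [0.059,-0.041,0,0,0,1]
    - [0.062,-0.036,0,0,0,1]

```text
time: 11.17
tcp_pos: [0.5365, -0.2164, 0.2408]
tool_rot: [-1.638, 2.681, -0.0]
ft_force: [0.2, 1.9, 0.8]
grip_width: 0.421
finger_force: 0.6
```

Call:
jog_arm:
  commands:
    - [0.065,-0.03,0,0,0,1]
    - [0.068,-0.025,0,0,0,1]
    - [0.07,-0.019,0,0,0,1]
    - [0.071,-0.012,0,0,0,1]
    - [0,0,0,0,0,0]

```text
time: 11.58
tcp_pos: [0.5924, -0.2332, 0.2394]
tool_rot: [2.077, -2.356, -0.001]
ft_force: [0.1, 0.0, -0.8]
grip_width: 0.42
finger_force: 0.0
```

```bash
python3 st.py; python3 look.py a6
```

```text
t 11.58 tcp [ 0.5924 -0.2332  0.2394] phi 262.8 R 0.165 yang 172.8 Ftan -0.11 Frad -0.05 q [-0.06  0.14  0.21 -0.   -1.64 -0.06]
11.6833 [ 0.5913 -0.233   0.2402] [-0.43 -0.15  0.1 ] [-0.06  0.14  0.2   0.   -1.64 -0.07]
```

View pics/a6.png

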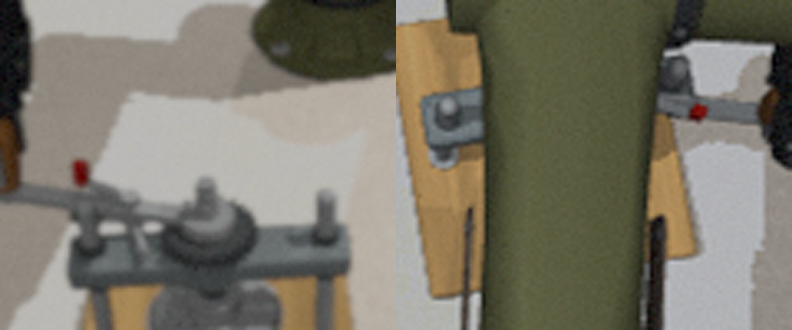

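The pawl is still set to press: the tab is on the clockwise side at (698, 112) in the top crop. Second driving stroke: moderate at first, then slow.

Call:
jog_arm:
  commands:
    - [-0.036,0.005,0,0,0,-0.5]
    - [-0.035,0.007,0,0,0,-0.5]
    - [-0.035,0.009,0,0,0,-0.5]
    - [-0.035,0.01,0,0,0,-0.5]

```text
time: 12.02
tcp_pos: [0.5631, -0.2267, 0.2406]
tool_rot: [-1.855, 2.533, -0.003]
ft_force: [4.4, -1.2, -1.7]
grip_width: 0.418
finger_force: 2.1
```

Call:
jog_arm:
  commands:
    - [-0.034,0.012,0,0,0,-0.5]
    - [-0.034,0.013,0,0,0,-0.5]
    - [-0.033,0.014,0,0,0,-0.5]
    - [-0.032,0.016,0,0,0,-0.5]

```text
time: 12.35
tcp_pos: [0.5365, -0.2155, 0.2407]
tool_rot: [-1.627, 2.685, -0.002]
ft_force: [3.8, -1.1, -1.4]
grip_width: 0.422
finger_force: 2.0
```

Call:
jog_arm:
  commands:
    - [-0.032,0.017,0,0,0,-0.5]
    - [-0.031,0.019,0,0,0,-0.5]
    - [-0.03,0.02,0,0,0,-0.5]
    - [-0.029,0.021,0,0,0,-0.5]

```text
time: 12.68
tcp_pos: [0.5123, -0.1999, 0.2406]
tool_rot: [-1.387, 2.816, -0.002]
ft_force: [4.7, -1.3, -1.4]
grip_width: 0.423
finger_force: 2.0
```

```bash
python3 st.py; python3 - <<'E'
from h import *
A=np.array([.613,-.0695]);R=.165
pt=lambda d:A+R*np.array([np.cos(np.radians(d)),np.sin(np.radians(d))])
for d in np.arange(232.5,120,-6.25): print(d,np.round((pt(d-6.25)-pt(d))/5/.2,4))
E
```

```text
t 12.68 tcp [ 0.5123 -0.1999  0.2406] phi 232.3 R 0.1648 yang 142.4 Ftan -4.54 Frad -1.86 q [-0.01 -0.09 -0.03 -0.   -1.63 -0.65]
232.5 [-0.0137  0.0117]
226.25 [-0.0123  0.0131]
220.0 [-0.0108  0.0144]
213.75 [-0.0092  0.0155]
207.5 [-0.0074  0.0164]
201.25 [-0.0056  0.0171]
195.0 [-0.0037  0.0176]
188.75 [-0.0018  0.0179]
182.5 [0.0002 0.018 ]
176.25 [0.0022 0.0179]
170.0 [0.0041 0.0175]
163.75 [0.006 0.017]
157.5 [0.0078 0.0162]
151.25 [0.0095 0.0153]
145.0 [0.0111 0.0142]
138.75 [0.0126 0.0129]
132.5 [0.0139 0.0114]
126.25 [0.0151 0.0098]
```

Now slow rows at about 43 mm/s.

Call:
jog_arm:
  commands:
    - [-0.0137,0.0117,0,0,0,-0.25]
    - [-0.0137,0.0117,0,0,0,-0.25]
    - [-0.0137,0.0117,0,0,0,-0.25]
    - [-0.0137,0.0117,0,0,0,-0.25]
    - [-0.0137,0.0117,0,0,0,-0.25]

```text
time: 13.1
tcp_pos: [0.4988, -0.1885, 0.2409]
tool_rot: [-1.233, 2.886, -0.002]
ft_force: [4.2, -0.2, -0.8]
grip_width: 0.42
finger_force: 2.0
```

Call:
jog_arm:
  commands:
    - [-0.0123,0.0131,0,0,0,-0.25]
    - [-0.0123,0.0131,0,0,0,-0.25]
    - [-0.0123,0.0131,0,0,0,-0.25]
    - [-0.0123,0.0131,0,0,0,-0.25]
    - [-0.0123,0.0131,0,0,0,-0.25]

```text
time: 13.52
tcp_pos: [0.4865, -0.1755, 0.241]
tool_rot: [-1.073, 2.949, -0.002]
ft_force: [4.2, -1.9, -1.4]
grip_width: 0.42
finger_force: 2.0
```

```bash
python3 st.py
```

```text
t 13.52 tcp [ 0.4865 -0.1755  0.241 ] phi 220.0 R 0.165 yang 130.0 Ftan -4.14 Frad -2.05 q [ 0.04 -0.18 -0.11  0.   -1.64 -0.92]
```

Call:
jog_arm:
  commands:
    - [-0.0108,0.0144,0,0,0,-0.25]
    - [-0.0108,0.0144,0,0,0,-0.25]
    - [-0.0108,0.0144,0,0,0,-0.25]
    - [-0.0108,0.0144,0,0,0,-0.25]
    - [-0.0108,0.0144,0,0,0,-0.25]

```text
time: 13.93
tcp_pos: [0.4757, -0.1612, 0.2411]
tool_rot: [-0.911, 3.003, -0.002]
ft_force: [5.0, -2.2, -0.9]
grip_width: 0.424
finger_force: 2.0
```

Call:
jog_arm:
  commands:
    - [-0.0092,0.0155,0,0,0,-0.25]
    - [-0.0092,0.0155,0,0,0,-0.25]
    - [-0.0092,0.0155,0,0,0,-0.25]
    - [-0.0092,0.0155,0,0,0,-0.25]
    - [-0.0092,0.0155,0,0,0,-0.25]

```text
time: 14.35
tcp_pos: [0.4664, -0.1458, 0.2411]
tool_rot: [-0.745, 3.048, -0.002]
ft_force: [3.2, -2.7, -1.4]
grip_width: 0.42
finger_force: 2.0
```

The force is flat at 4 N, so the seal isn't reached and home is at least 28° off. Two more calls.

Call:
jog_arm:
  commands:
    - [-0.0074,0.0164,0,0,0,-0.25]
    - [-0.0074,0.0164,0,0,0,-0.25]
    - [-0.0074,0.0164,0,0,0,-0.25]
    - [-0.0074,0.0164,0,0,0,-0.25]
    - [-0.0074,0.0164,0,0,0,-0.25]

```text
time: 14.77
tcp_pos: [0.459, -0.1296, 0.2411]
tool_rot: [-0.578, 3.084, -0.002]
ft_force: [3.9, -3.8, -0.0]
grip_width: 0.421
finger_force: 1.9
```

Call:
jog_arm:
  commands:
    - [-0.0056,0.0171,0,0,0,-0.25]
    - [-0.0056,0.0171,0,0,0,-0.25]
    - [-0.0056,0.0171,0,0,0,-0.25]
    - [-0.0056,0.0171,0,0,0,-0.25]
    - [-0.0056,0.0171,0,0,0,-0.25]

```text
time: 15.18
tcp_pos: [0.4533, -0.1126, 0.2411]
tool_rot: [-0.409, 3.111, -0.002]
ft_force: [3.1, -2.7, -0.9]
grip_width: 0.419
finger_force: 1.9
```

Call:
jog_arm:
  commands:
    - [-0.0037,0.0176,0,0,0,-0.25]
    - [-0.0037,0.0176,0,0,0,-0.25]
    - [-0.0037,0.0176,0,0,0,-0.25]
    - [-0.0037,0.0176,0,0,0,-0.25]
    - [-0.0037,0.0176,0,0,0,-0.25]

```text
time: 15.6
tcp_pos: [0.4496, -0.0952, 0.2411]
tool_rot: [-0.238, 3.129, -0.002]
ft_force: [3.5, -3.8, -0.5]
grip_width: 0.423
finger_force: 1.9
```

Call:
jog_arm:
  commands:
    - [-0.0018,0.0179,0,0,0,-0.25]
    - [-0.0018,0.0179,0,0,0,-0.25]
    - [-0.0018,0.0179,0,0,0,-0.25]
    - [-0.0018,0.0179,0,0,0,-0.25]
    - [-0.0018,0.0179,0,0,0,-0.25]

```text
time: 16.02
tcp_pos: [0.4477, -0.0774, 0.2412]
tool_rot: [-0.067, 3.138, -0.001]
ft_force: [2.1, -3.4, -0.4]
grip_width: 0.421
finger_force: 1.9
```

Call:
jog_arm:
  commands:
    - [0.0002,0.018,0,0,0,-0.25]
    - [0.0002,0.018,0,0,0,-0.25]
    - [0.0002,0.018,0,0,0,-0.25]
    - [0.0002,0.018,0,0,0,-0.25]
    - [0.0002,0.018,0,0,0,-0.25]

```text
time: 16.43
tcp_pos: [0.4478, -0.0596, 0.2412]
tool_rot: [0.104, 3.137, -0.001]
ft_force: [2.0, -4.6, 0.2]
grip_width: 0.422
finger_force: 2.0
```

Call:
jog_arm:
  commands:
    - [0.0022,0.0179,0,0,0,-0.25]
    - [0.0022,0.0179,0,0,0,-0.25]
    - [0.0022,0.0179,0,0,0,-0.25]
    - [0.0022,0.0179,0,0,0,-0.25]
    - [0.0022,0.0179,0,0,0,-0.25]

```text
time: 16.85
tcp_pos: [0.4499, -0.0419, 0.2412]
tool_rot: [0.275, 3.127, -0.002]
ft_force: [2.1, -4.9, -0.8]
grip_width: 0.422
finger_force: 2.1
```

The force is beginning to rise, so I'm in the seal. Single calls from here.

Call:
jog_arm:
  commands:
    - [0.004,0.0176,0,0,0,-0.25]
    - [0.004,0.0176,0,0,0,-0.25]
    - [0.004,0.0176,0,0,0,-0.25]
    - [0.004,0.0176,0,0,0,-0.25]

```text
time: 17.18
tcp_pos: [0.453, -0.028, 0.2412]
tool_rot: [0.412, 3.112, -0.002]
ft_force: [1.0, -5.8, -0.1]
grip_width: 0.423
finger_force: 2.3
```

Call:
jog_arm:
  commands:
    - [0.004,0.0138,0,0,0,-0.2]
    - [0.004,0.0138,0,0,0,-0.2]

```text
time: 17.35
tcp_pos: [0.4545, -0.0222, 0.2411]
tool_rot: [0.464, 3.106, -0.002]
ft_force: [-0.8, -4.5, 1.6]
grip_width: 0.419
finger_force: 2.5
```

```bash
python3 st.py
```

```text
t 17.35 tcp [ 0.4545 -0.0222  0.2411] phi 163.4 R 0.1654 yang 73.0 Ftan -4.57 Frad -0.5 q [ 0.4  -0.35 -0.25  0.   -1.68 -2.27]
```

Call:
jog_arm:
  commands:
    - [0.0046,0.0136,0,0,0,-0.2]
    - [0.0046,0.0136,0,0,0,-0.2]
    - [0.0048,0.0135,0,0,0,-0.2]

```text
time: 17.6
tcp_pos: [0.4572, -0.0141, 0.2411]
tool_rot: [0.545, 3.093, -0.002]
ft_force: [-2.4, -4.8, 2.0]
grip_width: 0.419
finger_force: 2.7
```

Call:
jog_arm:
  commands:
    - [0.005,0.0135,0,0,0,-0.2]
    - [0.005,0.0135,0,0,0,-0.2]

```text
time: 17.77
tcp_pos: [0.4592, -0.0087, 0.2411]
tool_rot: [0.599, 3.083, -0.002]
ft_force: [-2.2, -5.1, 1.4]
grip_width: 0.419
finger_force: 2.7
```

Call:
jog_arm:
  commands:
    - [0.0037,0.0093,0,0,0,-0.14]
    - [0.0037,0.0093,0,0,0,-0.14]

```text
time: 17.93
tcp_pos: [0.4608, -0.005, 0.2411]
tool_rot: [0.636, 3.076, -0.002]
ft_force: [-2.0, -5.1, 2.3]
grip_width: 0.42
finger_force: 2.8
```

Call:
jog_arm:
  commands:
    - [0.0039,0.0092,0,0,0,-0.14]
    - [0.0039,0.0092,0,0,0,-0.14]

```text
time: 18.1
tcp_pos: [0.4624, -0.0014, 0.2411]
tool_rot: [0.673, 3.068, -0.002]
ft_force: [-1.7, -5.0, 1.6]
grip_width: 0.42
finger_force: 2.9
```

Call:
jog_arm:
  commands:
    - [0.004,0.009,0,0,0,-0.14]
    - [0.004,0.009,0,0,0,-0.14]

```text
time: 18.27
tcp_pos: [0.4637, 0.0012, 0.2411]
tool_rot: [0.712, 3.059, -0.006]
ft_force: [-3.3, -12.5, 0.7]
grip_width: 0.419
finger_force: 5.9
```

Firm at about 12.8 N, so the lid is home. A short hold to confirm.

Call:
jog_arm:
  commands:
    - [-0.0004,-0.0009,0,0,0,0]
    - [0,0,0,0,0,0]

```text
time: 18.43
tcp_pos: [0.4636, 0.0011, 0.2411]
tool_rot: [0.711, 3.06, -0.005]
ft_force: [-1.9, -9.0, 2.1]
grip_width: 0.422
finger_force: 4.5
```

```bash
python3 st.py
```

```text
t 18.43 tcp [0.4636 0.0011 0.2411] phi 154.7 R 0.1652 yang 63.8 Ftan -8.94 Frad -2.11 q [ 0.44 -0.33 -0.23  0.   -1.67 -2.47]
```

Home, at about 9–12 N. I'll release: centre the cage, open, and lift.

Call:
jog_arm:
  commands:
    - [-0.005,-0.01,0,0,0,0]
    - [-0.005,-0.01,0,0,0,0]
    - [0,0,0,0,0,0]

```text
time: 18.68
tcp_pos: [0.4622, -0.0017, 0.2409]
tool_rot: [0.709, 3.059, -0.0]
ft_force: [-0.4, -6.1, 1.2]
grip_width: 0.418
finger_force: 2.5
```

Call:
jog_arm:
  commands:
    - [0,0,0,0,0,0]
    - [0,0,0,0,0,0]
    - [0,0,0,0,0,0]
    - [0,0,0,0,0,0]
  gripper: 0.75

```text
time: 19.02
tcp_pos: [0.4627, -0.0003, 0.24]
tool_rot: [-0.705, -3.061, -0.001]
ft_force: [-0.2, 0.1, 0.4]
grip_width: 0.745
finger_force: 0.0
```

Call:
jog_arm:
  commands:
    - [0,0,0.1,0,0,0]
    - [0,0,0.15,0,0,0]
    - [0,0,0.15,0,0,0]
    - [0,0,0.15,0,0,0]
    - [0,0,0,0,0,0]

```text
time: 19.43
tcp_pos: [0.4638, -0.0011, 0.3565]
tool_rot: [0.705, 3.053, 0.005]
ft_force: [-0.6, 0.1, 0.6]
grip_width: 0.75
finger_force: 0.0
```

Call:
jog_arm:
  commands:
    - [-0.1,0.15,0,0,0,0]
    - [-0.1,0.15,0,0,0,0]
    - [-0.1,0.15,0,0,0,0]
    - [0,0,0,0,0,0]
    - [0,0,0,0,0,0]

```text
time: 19.85
tcp_pos: [0.4021, 0.0909, 0.3505]
tool_rot: [0.699, 3.062, 0.002]
ft_force: [-0.1, 0.3, -0.3]
grip_width: 0.744
finger_force: 0.0
```

```bash
python3 look.py a7; python3 - <<'E'
from h import *
for c in("scene",):
    p,d=viewer.camera(c);W=cloud(c,d)
    for t in("bowl","mill","jar"):
        for r in viewer.regions_of(c,t)[:1]: print(t,np.round(np.median(W[r["region"]&(d>0)],0),3))
E
```

```text
19.95 [0.4029 0.0893 0.3503] [ 0.59 -0.72  0.19] [ 0.71 -0.41 -0.08 -0.   -1.9  -2.74]
bowl [0.565 0.486 0.082]
mill [ 0.608 -0.376  0.084]
jar [ 0.511 -0.367  0.068]
```

View pics/a7.png

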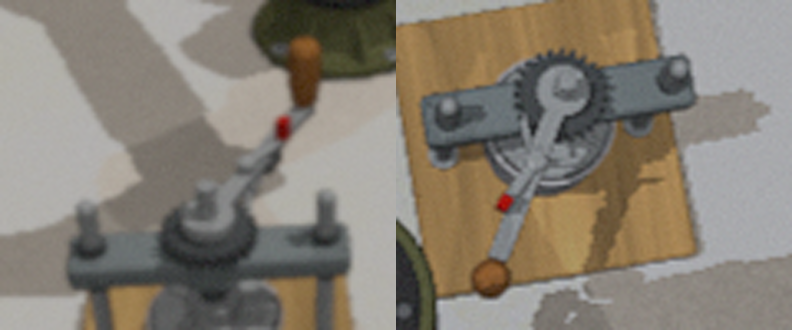

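The grip stands free at (490, 278) in the top crop. The tab (505, 202) is clearly on the clockwise side, set to press. The hand is clear, and the bowl, mill and jar are where they were. Handing in.

```bash
python3 -c "
from station import sign_off;print(sign_off())"
```

```text
the job is handed in; nothing more can be done
None
```

I flipped the pawl to press and drove the lid home: the handle came up firm at about 13 N at the grip. I then let go of everything, left the bowl, mill and jar where they stood, and handed the job in at about 20 s; no verdict came back, and the force on the lid could not be measured directly.

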